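# Fetch the pencil barrel from behind the jars into the jig

## Robot

A 6-joint arm with a two-finger parallel gripper is mounted at the origin on the work surface. World frame = base frame: x ahead of the robot, y to its left, z up, the work surface at z = 0. Lengths are in m, angles in degrees, forces in N, time in s.
With the tool pointing down it reaches from about 0.3 to 0.825 m from the base axis. Payload 5.4 kg.
Tool frame: the origin (TCP) lies between the finger pads; the fingertips stand finger_overhang ahead of it and the grasp point (between the pads) lies 8 mm behind it (finger_overhang is the distance from the TCP to the fingertips, in m); z points along the fingers, y is the line along which they close (so a half turn about z gives the same grasp; the last joint's range is limited). The gripper opens to 92 mm and grips with 3 to 60 N. Pads are 20 mm wide; open, the fingers measure 128 mm over their backs; the gripper's body (75 mm by 189 mm) begins 69 mm behind the grasp point.
Start: joints at [-81.423, 9.076, 91.501, -0, 79.423, -12.038], TCP at [0.202, -0.538, 0.226] pointing down, gripper open.
Joint ranges: [-166.64, 166.64], [-54.1, 131.32], [10.49, 154.53], [-73.88, 253.88], [9.74, 151.15], [-171.62, 171.62]. Speed limits (degrees/s): [147.25, 147.25, 180, 180, 180, 180].

## Interface

Orientations are given as [roll, pitch, yaw] about the fixed x, y, z axes, in that order (R = Rz(yaw) Ry(pitch) Rx(roll)).
In Python, from workcell import read_state, read_camera, sign_off, finger_overhang gives the robot as it stands.
- The arm moves only by the tool jog_arm, never from a script. Its argument "steps" is a list of rows, each an object with "hand": the finger opening in mm, from 0 to 91.9; "translation": the shift along the tool's x, y, z in mm, a list of three; "roll": the turn about the tool's z in rad. A call has 1 to 8 rows; each row shifts and turns the commanded pose from where the row before left it, along the tool's axes as they then stand; what a row does not reach is not made up. A row lasts 1/10 s, in which the tool goes at most 50 mm and 8.59 degrees, less where a joint would pass 70% of its speed; a pose out of reach is approached as far as the arm can. A call is refused whole if a number of a shift passes 50 or a number of a turn 0.15, either way. A call with a gripper value outside its range is refused whole. The fingers move at their own pace and stop on an object; "squeeze" is the grip in N (left out, the last holds). Time passes only in rows, so rows that do not move let the fingers close. It gives the time, the measured TCP pose, the force, the opening and the grip force at its end, in the units of the state.
- read_state(): the state, without advancing time (a new reading comes with each control period).
- read_camera(name): name is "side" or "top"; returns a dict with "frame" (480x640x3 uint8, blue, green, red), "z_map" (480x640 float32, m along the optical axis (not along the pixel's ray), 0 where there is no reading), "K" (3x3 intrinsics, pixels), "cam_to_world" (4x4, takes a point from camera to world coordinates). Camera axes: x right, y up, looking along -z (the intrinsics and any distortion apply to the point x, -y, -z); pixel columns grow to the right and rows downward; lengths in m; the calibration is good to about 2 mm. A picture is of the moment at which its call begins.
- sign_off(): hands the job in; it is judged then, once.
The state is a dict: "time_s": time; "joints": joint angles; "qd": joint speeds; "joint_efforts": joint torques, N m; "ee_pos": TCP position; "eef_rot": TCP orientation; "ft_force": force on the tool from outside, world axes, zero at the start; "moment": the same for the moment, N m; "opening": finger opening in m; "gripper_force": force on a finger pad.
Only numpy, scipy, OpenCV 4.12 (cv2) and the standard library are available. Lean on these libraries where they do the work, as an engineer would, in place of code of your own. Each camera call takes 0.05 s, during which the arm holds its last target. There are 200 camera calls.

## Task

The aluminium barrel lies on its wooden rest behind two jars. First move both jars, kept upright, onto the cork mat and put the copper ring that stands in the jig in the middle of the white saucer; only then lay the barrel in the jig's groove, midway along it, while the jars still stand on the mat. Finally stand each jar back in the middle of the coaster of its lid's colour, and leave the steel pocket clip where it lies.

Things in the scene. Friction and masses are not known exactly. Their poses are not given: they have to be found in the camera images.
- jar_red: White jar with a red lid, an upright cylinder 42 mm in diameter over its full 95 mm height (the lid is the top 17 mm), about 0.12 kg. Origin: centre of its underside; z up. Starts on the red coaster, in front of (robot's side of) the barrel. Jars may be gripped by the lid.
- jar_blue: White jar with a blue lid, otherwise the same as the red one: 42 mm in diameter, 95 mm high, origin at the centre of its underside. Starts on the blue coaster, 96 mm beside the other jar.
- barrel: Silver aluminium pencil barrel, cylinder 12 mm across, 110 mm long, two thin dark bands, lying level, ends alike. Origin: middle of its axis; own y along its length (x, z roll). Starts 28.5 mm above the table, 52 mm behind the row of jars, on a dark rest with two V supports (10 mm thick, 46 wide, tops 39 high) about 40 mm either side of its middle, 70 mm free between them for the fingers.
- ring: Knurled copper grip ring, an upright tube 21 mm in outside diameter, 14 mm bore, 24 mm high, 25 g. Origin: centre of its underside; z up. It starts standing on the jig's base plate between the two V supports, where it is in the barrel's way.
- jig: Pale wooden jig, fixed. Origin: on the table under the groove's middle; y along the groove. Base plate 70 (x) by 190 mm (y), 6 thick; large black knob on a block at its +y end (y = 71 to 121 mm, 56 high). Groove: two open 90 degree V supports at y = -40 and +40 mm (10 mm thick, 46 wide, tops 39 high), 70 mm free between them for the fingers. A seated barrel lies along y, its axis at z = 28.5 mm.
- saucer: White ceramic saucer, fixed, 120 mm across the rim and 16 mm high, its inner floor 5 mm above the table. Origin: centre of its underside.
- mat: Brown cork mat, fixed, 110 mm (x) by 200 mm (y), 4 mm thick: the side area, room for both jars side by side along its y. Origin: centre of its underside.
- coaster_red: Red round coaster, fixed, 56 mm in diameter, 3 mm thick. Origin: centre of its underside. The red-lidded jar's place.
- coaster_blue: Blue round coaster, fixed, 56 mm in diameter, 3 mm thick. Origin: centre of its underside. The blue-lidded jar's place.
- clip: Folded steel pocket clip, 46 mm long (y), 8 mm wide, 8 mm high, lying loose on the table: not part of the job, to be left alone. Origin: centre of its underside.
Mind the look-alikes: they are no part of the job. There is more than one size of the barrel; the one meant has the size given above.

How it is judged:
By the outcome, as a careful person would: the job done as asked, in the order asked, and still so for the second after the job is handed in, with the robot touching nothing.
It also fails if it takes over 141 s, if anything falls off the work surface, if the arm or the gripper's body presses on something with over 40 N, if the wrist force passes 120 N, or if a joint passes its speed limit or range.

## Working session

There is one attempt and no reset: what is moved stays moved. The work goes in short steps, Python scripts to look and compute and a tool call to move; the robot and the scene stay as the last step left them, time stands still between calls to the robot, and variables do not carry over. Pictures are saved under pics/ and viewed, at most 14 in all, crops included, and the job is handed in when it is done.

Besides the shell and the picture viewer there is one more tool, called after "Emit:" in YAML: its name, and indented under it one key for each argument. jog_arm: Moves the arm, as the interface text tells. Its arguments: {"type":"object","properties":{"steps":{"type":"array"},"squeeze":{"type":"number"}},"required":["steps"]}

```bash
mkdir -p pics; ls; cat > h.py <<'E'
import numpy as np, cv2
from workcell import read_state, read_camera, sign_off, finger_overhang
def world(c,u,v,z=None):
    K=c["K"];T=c["cam_to_world"]
    if z is None:
        d=np.median(c["z_map"][int(v)-1:int(v)+2,int(u)-1:int(u)+2])
        p=np.array([(u-K[0,2])/K[0,0]*d,-(v-K[1,2])/K[1,1]*d,-d,1]);return (T@p)[:3]
    r=T[:3,:3]@np.array([(u-K[0,2])/K[0,0],-(v-K[1,2])/K[1,1],-1]);o=T[:3,3]
    return o+r*(z-o[2])/r[2]
def cloud(c):
    K=c["K"];T=c["cam_to_world"];d=c["z_map"];v,u=np.mgrid[:480,:640]
    p=np.stack([(u-K[0,2])/K[0,0]*d,-(v-K[1,2])/K[1,1]*d,-d],-1)
    return p@T[:3,:3].T+T[:3,3]
E
python3 - <<'E'
from h import *
print(finger_overhang,read_state())
for n in("top","side"):
    c=read_camera(n);cv2.imwrite(f"pics/{n}0.png",c["frame"]);print(c["K"],c["cam_to_world"],c.keys())
    np.savez(f"pics/{n}0.npz",**c)
E
```

```text
pics
0.011 {'time_s': 0.0, 'joints': array([-8.14223429e+01,  9.11326525e+00,  9.15708299e+01, -2.16837444e-03,
        7.94226568e+01, -1.20379622e+01]), 'qd': array([ 0.00320234, -0.00821559, -0.00553418, -0.02736476,  0.02282712,
        0.03038458]), 'joint_efforts': array([-3.37109363e-03, -3.85575306e+01, -3.22111237e+01,  6.99219829e-02,
        3.80751688e-02, -1.36105300e-04]), 'ee_pos': array([ 0.2023322 , -0.53758461,  0.22462461]), 'eef_rot': array([-1.79895151e+02, -2.01802236e-02,  2.06160008e+01]), 'ft_force': array([ 0.51735125, -0.12830145, -0.11129685]), 'moment': array([0.00800178, 0.00858488, 0.01499101]), 'gripper_force': 0.0, 'opening': 0.09202012382948722}
[[546.65740233   0.         318.79134911]
 [  0.         546.65740233 243.60167781]
 [  0.           0.           1.        ]] [[ 0.01161602  0.98754896 -0.15688248  0.27092211]
 [-0.99981473  0.01387903  0.01333708  0.04553117]
 [ 0.0153484   0.15669849  0.98752722  1.34799965]
 [ 0.          0.          0.          1.        ]] dict_keys(['frame', 'z_map', 'K', 'cam_to_world'])
[[487.07636251   0.         313.70158048]
 [  0.         487.07636251 238.06531348]
 [  0.           0.           1.        ]] [[ 0.97558343  0.15081041 -0.1596659   0.35694756]
 [-0.21951337  0.64593401 -0.73115192 -0.63034126]
 [-0.00713169  0.7483485   0.66326742  0.67722277]
 [ 0.          0.          0.          1.        ]] dict_keys(['frame', 'z_map', 'K', 'cam_to_world'])
```

View pics/top0.png

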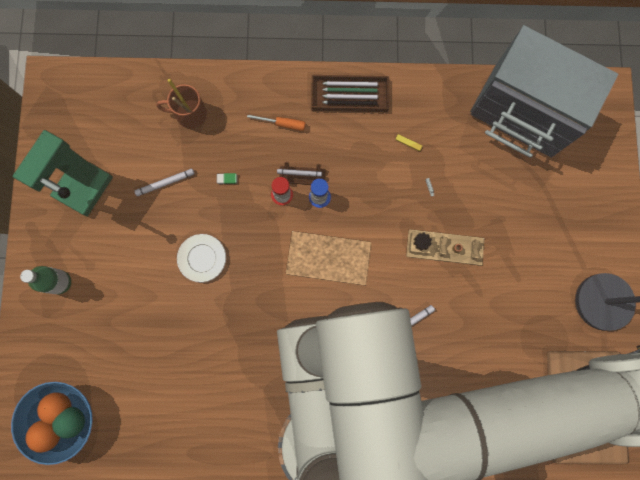

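View pics/side0.png

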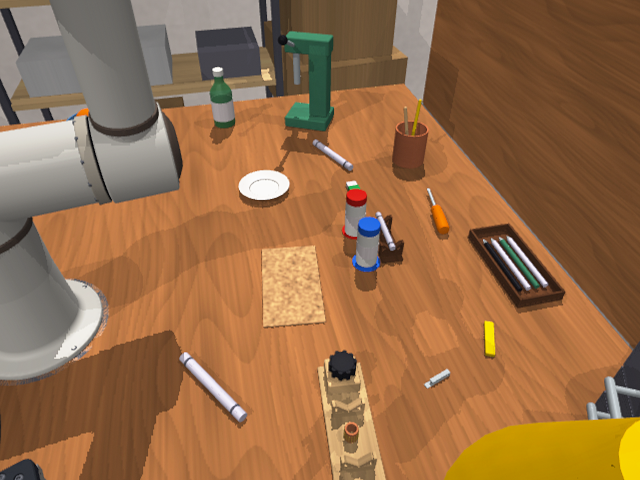

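The top view shows red jar (281,190), blue jar (320,193), barrel on dark rest (300,173), saucer (202,258), mat (329,258), jig (446,247) with knob (422,241) and ring (459,249), clip (430,186). Barrel look-alikes are at (165,182), (420,318) and the tray pens at (350,84–100); the one on the rest matches the description. I'll check it in a close crop.

```bash
python3 - <<'E'
from h import *
c=dict(np.load("pics/top0.npz"));s=dict(np.load("pics/side0.npz"))
f=c["frame"]
a=cv2.resize(f[150:225,255:345],None,fx=6,fy=6,interpolation=cv2.INTER_CUBIC)
b=cv2.resize(f[222:272,400:490],None,fx=6,fy=6,interpolation=cv2.INTER_CUBIC)
cv2.imwrite("pics/crop1.png",cv2.resize(np.vstack([a,b]),None,fx=.75,fy=.75))
P=cloud(c)
def reg(n,P,box,zl,zh):
    u0,v0,u1,v1=box;q=P[v0:v1,u0:u1].reshape(-1,3);q=q[(q[:,2]>zl)&(q[:,2]<zh)]
    if len(q)<4: print(n,len(q));return
    print(n,len(q),"mean",q.mean(0).round(4),"mid",((q.min(0)+q.max(0))/2).round(4),"ext",np.ptp(q,axis=0).round(4))
    r=cv2.minAreaRect((q[:,:2]*1000).astype(np.float32));print("   rect",np.round(r[0],1),np.round(r[1],1),round(r[2],1))
reg("red",P,(265,170,297,210),.08,.11)
reg("blue",P,(303,170,335,212),.08,.11)
reg("barrel",P,(270,160,330,180),.03,.05)
reg("saucer",P,(170,230,235,290),.010,.025)
reg("mat",P,(280,225,380,290),.002,.012)
reg("jigbase",P,(400,225,490,270),.003,.012)
reg("knob",P,(405,225,435,255),.045,.1)
reg("jigtops",P,(435,225,485,270),.028,.045)
reg("ring",P,(450,240,468,258),.022,.036)
reg("clip",P,(422,175,440,198),.004,.02)
for n,box in(("decoyA",(130,165,198,200)),("decoyB",(405,300,440,330))): reg(n,P,box,.008,.04)
Q=cloud(s)
for n,box,zl,zh in(("s red",(340,185,372,215),.08,.11),("s blue",(354,215,384,240),.08,.11),("s ring",(340,420,362,440),.022,.04),("s mat",(255,240,330,330),.002,.012),("s barrel",(372,205,400,255),.03,.05),("s saucer",(230,165,300,205),.010,.025)): reg(n,Q,box,zl,zh)
print(world(c,560,30),world(c,25,470),world(c,200,300))
E
```

```text
red 261 mean [0.607  0.1221 0.0958] mid [0.608  0.1228 0.092 ] ext [0.0414 0.0402 0.0235]
   rect [607.8 122.7] [40.9 40.2] 3.3
blue 255 mean [0.6041 0.0301 0.0958] mid [0.6052 0.0296 0.0916] ext [0.0404 0.0382 0.0228]
   rect [605.2  29.6] [40.4 38. ] 0.8
barrel 209 mean [0.6624 0.0806 0.0337] mid [0.6634 0.0803 0.0351] ext [0.0431 0.1071 0.01  ]
   rect [664.1  80.3] [ 42.9 107.1] 1.3
saucer 746 mean [0.4442 0.3178 0.0135] mid [0.4446 0.3172 0.0163] ext [0.1167 0.1167 0.0126]
   rect [444.6 317.2] [116.7 116.6] 0.5
mat 2431 mean [0.4493 0.0038 0.0044] mid [0.4519 0.0009 0.0068] ext [0.1636 0.2477 0.0095]
   rect [4.52e+02 1.00e-01] [160.7 247.4] 0.8
jigbase 1058 mean [ 0.4774 -0.2974  0.0057] mid [ 0.4807 -0.2858  0.0075] ext [0.1139 0.2223 0.009 ]
   rect [ 480.6 -285.2] [111.5 222.5] 0.8
knob 225 mean [ 0.4871 -0.2208  0.0539] mid [ 0.488  -0.2219  0.0533] ext [0.0417 0.0411 0.016 ]
   rect [ 488.1 -221.9] [39.5 42.2] 54.5
jigtops 120 mean [ 0.478  -0.3125  0.0333] mid [ 0.4778 -0.3172  0.0352] ext [0.0552 0.0962 0.0144]
   rect [ 477.9 -317. ] [92.3 47.5] 84.4
ring 34 mean [ 0.4
[... 767 characters left out ...]
8  24.8] [42.6 40. ] 51.7
s ring 130 mean [ 0.4755 -0.3187  0.0272] mid [ 0.4759 -0.3181  0.0268] ext [0.0202 0.0206 0.0093]
   rect [ 475.7 -318.7] [20.3 19.9] 76.3
s mat 2928 mean [ 0.4473 -0.0099  0.0031] mid [ 0.4497 -0.0023  0.0044] ext [0.1353 0.209  0.0049]
   rect [448.9  -3.6] [207.8 110.9] 82.5
s barrel 272 mean [0.6528 0.0606 0.0338] mid [0.6464 0.0666 0.0399] ext [0.0759 0.1265 0.0197]
   rect [654.9  60.3] [137.1  53.8] 71.7
s saucer 394 mean [0.4434 0.3212 0.0125] mid [0.4438 0.3122 0.0133] ext [0.1165 0.1191 0.0066]
   rect [443.3 311.9] [117.2 115.5] 80.5
[ 1.52227004 -0.98014011 -0.75216538] [-5.74313156e-02  7.04194729e-01 -5.55308150e-05] [0.34113789 0.31649495 0.00047283]
```

View pics/crop1.png

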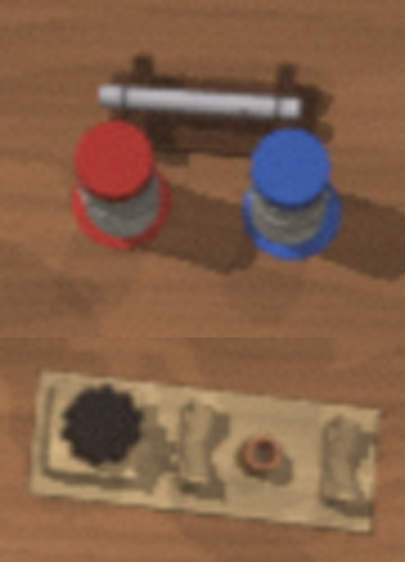

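The crop shows a thin silver barrel with two dark bands on the dark rest, right behind the jars, so it is the one I want. The ring stands between the jig's two Vs. Next I convert these pixels, using the known heights.

```bash
python3 - <<'E'
from h import *
c=dict(np.load("pics/top0.npz"));s=dict(np.load("pics/side0.npz"))
A=lambda x,y:(255+x/4.5,150+y/4.5)
B=lambda x,y:(400+x/4.5,222+(y-337.5)/4.5)
def w(n,p,z): print(n,world(c,*p,z).round(4))
w("red lid",A(114.5,160),.095);w("blue lid",A(290,168),.095)
w("coR l",A(72,206),.003);w("coR r",A(170,206),.003);w("coR bot",A(121,248),.003)
w("coB l",A(243,215),.003);w("coB r",A(341,215),.003);w("coB bot",A(292,259),.003)
w("bar l",A(98,95),.0285);w("bar r",A(302,107),.0285)
w("ring",B(263,454),.030)
for p in((40,372),(380,408),(370,532),(32,494)): w("jig",B(*p),.006)
w("V1",B(195,445),.03);w("V2",B(343,462),.03)
for p in((290,233),(371,241),(367,283),(287,275)): w("mat",p,.004)
# colour-mask checks on both cams: coaster+lid by hue
for nm,cc in(("top",c),("side",s)):
    h=cv2.cvtColor(cc["frame"],cv2.COLOR_BGR2HSV);P=cloud(cc)
    box=np.zeros((480,640),bool)
    if nm=="top": box[165:215,262:340]=1
    else: box[185:275,335:390]=1
    for col,m in(("red",((h[...,0]<6)|(h[...,0]>172))&(h[...,1]>170)),("blue",(h[...,0]>100)&(h[...,0]<130)&(h[...,1]>150))):
        for zl,zh in((.091,.105),(-.01,.012)):
            q=P[m&box&(P[...,2]>zl)&(P[...,2]<zh)]
            if len(q)>5: print(nm,col,zl,len(q),q.min(0).round(4),q.max(0).round(4),cv2.minEnclosingCircle((q[:,:2]*1000).astype(np.float32)))
        
E
```

```text
red lid [0.6073 0.1207 0.095 ]
blue lid [0.6044 0.0286 0.095 ]
coR l [0.6051 0.1494 0.003 ]
coR r [0.6059 0.0945 0.003 ]
coR bot [0.5814 0.1214 0.003 ]
coB l [0.6014 0.0534 0.003 ]
coB r [ 0.6022 -0.0015  0.003 ]
coB bot [0.5765 0.0257 0.003 ]
bar l [0.6621 0.1346 0.0285]
bar r [0.657  0.0215 0.0285]
ring [ 0.4745 -0.3143  0.03  ]
jig [ 0.5226 -0.1977  0.006 ]
jig [ 0.505  -0.3869  0.006 ]
jig [ 0.4355 -0.3788  0.006 ]
jig [ 0.4541 -0.1923  0.006 ]
V1 [ 0.4789 -0.2773  0.03  ]
V2 [ 0.4707 -0.3579  0.03  ]
mat [0.5102 0.0995 0.004 ]
mat [ 0.4928 -0.1028  0.004 ]
mat [ 0.3878 -0.0926  0.004 ]
mat [0.405  0.1048 0.004 ]
top red 0.091 215 [0.589  0.1027 0.0911] [0.6281 0.1405 0.1038] ((608.234130859375, 121.5595474243164), 20.255661010742188)
top red -0.01 28 [ 0.5847  0.0992 -0.0034] [0.609  0.1497 0.0084] ((608.5140380859375, 124.44447326660156), 25.28679656982422)
top blue 0.091 193 [0.5869 0.0131 0.091 ] [0.6239 0.0463 0.103 ] ((605.3018798828125, 29.43404197692871), 19.227807998657227)
top blue -0.01 10 [ 0.5806  0.0254 -0.0043] [0.5869 0.0431 0.0038] ((584.0869750976562, 34.25466537475586), 9.293610572814941)
side red 0.091 231 [0.5878 0.0971 0.091 ] [0.6301 0.1394 0.0991] ((607.40771484375, 119.20732879638672), 22.94283103942871)
side red -0.01 57 [ 0.5824  0.0917 -0.0035] [0.6738 0.259  0.0088] ((630.907958984375, 177.657470703125), 89.77669525146484)
side blue 0.091 284 [0.5851 0.0039 0.091 ] [0.6255 0.0455 0.0993] ((606.0540771484375, 23.965585708618164), 21.850229263305664)
side blue -0.01 149 [ 0.5776 -0.0029 -0.0025] [0.664  0.1617 0.0053] ((617.7530517578125, 81.2208480834961), 85.37342071533203)
```

Emit:
jog_arm:
  steps:
    - {"hand": 80,"translation": [0,0,0],"roll": -0.146}
    - {"hand": 80,"translation": [0,0,0],"roll": -0.146}
    - {"hand": 80,"translation": [0,0,0],"roll": -0.146}
    - {"hand": 80,"translation": [0,0,0],"roll": -0.146}
    - {"hand": 80,"translation": [0,0,0],"roll": -0.146}
    - {"hand": 80,"translation": [0,0,0],"roll": -0.146}
    - {"hand": 80,"translation": [0,0,0],"roll": -0.146}
    - {"hand": 80,"translation": [0,0,0],"roll": -0.146}
  squeeze: 15

```text
time_s: 0.9
ee_pos: [0.2024, -0.5378, 0.225]
eef_rot: [-180.0, -0.1, 87.9]
ft_force: [-1.3, -0.0, -0.0]
opening: 0.0803
gripper_force: 0.0
```

Emit:
jog_arm:
  steps:
    - {"hand": 80,"translation": [30,17,0],"roll": 0}
    - {"hand": 80,"translation": [42,23.5,0],"roll": 0}
    - {"hand": 80,"translation": [42,23.5,0],"roll": 0}
    - {"hand": 80,"translation": [42,23.5,0],"roll": 0}
    - {"hand": 80,"translation": [42,23.5,0],"roll": 0}
    - {"hand": 80,"translation": [42,23.5,0],"roll": 0}
    - {"hand": 80,"translation": [42,23.5,0],"roll": 0}
    - {"hand": 80,"translation": [42,23.5,0],"roll": 0}

```text
time_s: 1.7
ee_pos: [0.3981, -0.2203, 0.2254]
eef_rot: [-180.0, -0.0, 87.5]
ft_force: [1.2, -1.4, 0.8]
opening: 0.0802
gripper_force: 0.0
```

Emit:
jog_arm:
  steps:
    - {"hand": 80,"translation": [42,23.5,0],"roll": 0}
    - {"hand": 80,"translation": [42,23.5,0],"roll": 0}
    - {"hand": 80,"translation": [42,23.5,0],"roll": 0}
    - {"hand": 80,"translation": [42,23.5,0],"roll": 0}
    - {"hand": 80,"translation": [42,23.5,0],"roll": 0}
    - {"hand": 80,"translation": [42,23.5,0],"roll": 0}
    - {"hand": 80,"translation": [42,23.5,0],"roll": 0}
    - {"hand": 80,"translation": [42,23.5,0],"roll": 0}

```text
time_s: 2.5
ee_pos: [0.6004, 0.1073, 0.2251]
eef_rot: [-180.0, 0.0, 87.6]
ft_force: [0.5, -0.8, 0.2]
opening: 0.0802
gripper_force: 0.0
```

Emit:
jog_arm:
  steps:
    - {"hand": 80,"translation": [15,8,0],"roll": 0}
    - {"hand": 80,"translation": [0,0,0],"roll": 0}
    - {"hand": 80,"translation": [0,0,0],"roll": 0}

```text
time_s: 2.8
ee_pos: [0.6081, 0.1197, 0.225]
eef_rot: [-179.9, 0.0, 87.6]
ft_force: [-0.1, -0.4, -0.3]
opening: 0.0801
gripper_force: 0.0
```

Emit:
jog_arm:
  steps:
    - {"hand": 80,"translation": [0,0,35],"roll": 0}
    - {"hand": 80,"translation": [0,0,40],"roll": 0}
    - {"hand": 80,"translation": [0,0,35],"roll": 0}
    - {"hand": 80,"translation": [0,0,25],"roll": 0}
    - {"hand": 80,"translation": [0,0,15],"roll": 0}
    - {"hand": 80,"translation": [0,0,0],"roll": 0}

```text
time_s: 3.4
ee_pos: [0.6066, 0.1188, 0.0735]
eef_rot: [-179.7, 0.0, 87.5]
ft_force: [-0.3, 0.8, 0.1]
opening: 0.0802
gripper_force: 0.0
```

Emit:
jog_arm:
  steps:
    - {"hand": 55,"translation": [0,0,0],"roll": 0}
    - {"hand": 50,"translation": [0,0,0],"roll": 0}
    - {"hand": 46,"translation": [0,0,0],"roll": 0}
    - {"hand": 42,"translation": [0,0,0],"roll": 0}
    - {"hand": 38,"translation": [0,0,0],"roll": 0}
    - {"hand": 34,"translation": [0,0,0],"roll": 0}
    - {"hand": 34,"translation": [0,0,0],"roll": 0}
  squeeze: 20

```text
time_s: 4.1
ee_pos: [0.6089, 0.12, 0.0761]
eef_rot: [180.0, -0.0, 87.5]
ft_force: [-1.6, -0.7, 2.8]
opening: 0.0416
gripper_force: 20.0
```

Emit:
jog_arm:
  steps:
    - {"hand": 34,"translation": [0,0,-10],"roll": 0}
    - {"hand": 34,"translation": [0,0,-20],"roll": 0}
    - {"hand": 34,"translation": [-5,-10,-10],"roll": 0}
    - {"hand": 34,"translation": [-11,-22,0],"roll": 0}
    - {"hand": 34,"translation": [-15,-30,0],"roll": 0}
    - {"hand": 34,"translation": [-15,-30,0],"roll": 0}
    - {"hand": 34,"translation": [-15,-30,0],"roll": 0}
    - {"hand": 34,"translation": [-11,-20,0],"roll": 0}

```text
time_s: 4.9
ee_pos: [0.4613, 0.0538, 0.1153]
eef_rot: [-179.9, -0.0, 87.5]
ft_force: [0.4, -0.2, -2.0]
opening: 0.0419
gripper_force: 20.0
```

Emit:
jog_arm:
  steps:
    - {"hand": 34,"translation": [-4,-8,5],"roll": 0}
    - {"hand": 34,"translation": [-1,-2,12],"roll": 0}
    - {"hand": 34,"translation": [0,0,12],"roll": 0}
    - {"hand": 34,"translation": [0,0,5],"roll": 0}
    - {"hand": 34,"translation": [0,0,2.5],"roll": 0}
    - {"hand": 34,"translation": [0,0,2],"roll": 0}
    - {"hand": 34,"translation": [0,0,0],"roll": 0}

```text
time_s: 5.6
ee_pos: [0.454, 0.0497, 0.0773]
eef_rot: [180.0, -0.0, 87.6]
ft_force: [0.2, -0.8, -1.8]
opening: 0.0417
gripper_force: 20.0
```

Emit:
jog_arm:
  steps:
    - {"hand": 34,"translation": [0,0,1],"roll": 0}
    - {"hand": 34,"translation": [0,0,0],"roll": 0}

```text
time_s: 5.8
ee_pos: [0.4542, 0.0496, 0.0771]
eef_rot: [179.9, 0.0, 87.6]
ft_force: [-2.9, 1.1, 5.2]
opening: 0.0413
gripper_force: 20.0
```

Emit:
jog_arm:
  steps:
    - {"hand": 44,"translation": [0,0,0],"roll": 0}
    - {"hand": 56,"translation": [0,0,0],"roll": 0}
    - {"hand": 74,"translation": [0,0,0],"roll": 0}
    - {"hand": 74,"translation": [0,0,0],"roll": 0}
    - {"hand": 74,"translation": [0,0,-15],"roll": 0}
    - {"hand": 74,"translation": [0,0,-35],"roll": 0}
    - {"hand": 74,"translation": [-3,20,-10],"roll": 0}
    - {"hand": 74,"translation": [-4,40,0],"roll": 0}

```text
time_s: 6.6
ee_pos: [0.5141, 0.0402, 0.1385]
eef_rot: [179.8, 0.0, 87.6]
ft_force: [0.0, -0.7, -0.2]
opening: 0.074
gripper_force: 0.0
```

Emit:
jog_arm:
  steps:
    - {"hand": 74,"translation": [-4,45,0],"roll": 0}
    - {"hand": 74,"translation": [-4,35,0],"roll": 0}
    - {"hand": 74,"translation": [-1,12,0],"roll": 0}
    - {"hand": 74,"translation": [0,0,15],"roll": 0}
    - {"hand": 74,"translation": [0,0,30],"roll": 0}
    - {"hand": 74,"translation": [0,0,17],"roll": 0}
    - {"hand": 60,"translation": [0,0,0],"roll": 0}
    - {"hand": 50,"translation": [0,0,0],"roll": 0}

```text
time_s: 7.4
ee_pos: [0.6036, 0.0273, 0.0736]
eef_rot: [-179.9, -0.0, 87.5]
ft_force: [0.7, 0.0, -0.5]
opening: 0.0601
gripper_force: 0.0
```

Emit:
jog_arm:
  steps:
    - {"hand": 46,"translation": [0,0,0],"roll": 0}
    - {"hand": 42,"translation": [0,0,0],"roll": 0}
    - {"hand": 38,"translation": [0,0,0],"roll": 0}
    - {"hand": 34,"translation": [0,0,0],"roll": 0}
    - {"hand": 34,"translation": [0,0,0],"roll": 0}

```text
time_s: 7.9
ee_pos: [0.6055, 0.027, 0.0754]
eef_rot: [179.9, 0.0, 87.5]
ft_force: [-0.5, 0.6, 5.2]
opening: 0.0417
gripper_force: 20.0
```

```bash
python3 - <<'E'
from h import *
f=read_camera("side")["frame"];cv2.imwrite("pics/s1.png",f[150:400,200:460].repeat(2,0).repeat(2,1))
E
```

```text
(no output)
```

View pics/s1.png

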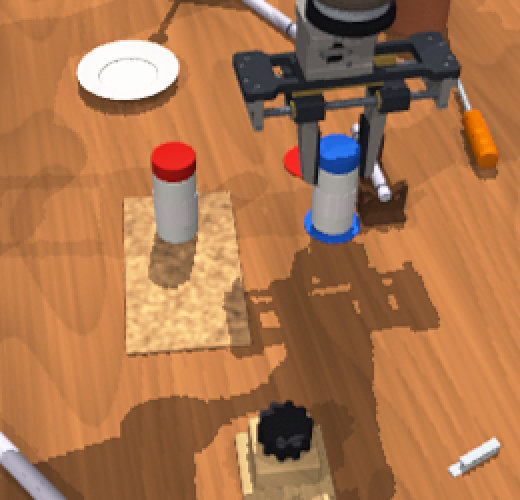

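Red stands upright on the mat (175,190 in the crop), and the gripper holds the blue jar (335,185). Now I'll move blue to the mat.

Emit:
jog_arm:
  steps:
    - {"hand": 34,"translation": [0,0,-10],"roll": 0}
    - {"hand": 34,"translation": [0,0,-20],"roll": 0}
    - {"hand": 34,"translation": [-5,-10,-10],"roll": 0}
    - {"hand": 34,"translation": [-12,-24,0],"roll": 0}
    - {"hand": 34,"translation": [-15,-30,0],"roll": 0}
    - {"hand": 34,"translation": [-15,-30,0],"roll": 0}
    - {"hand": 34,"translation": [-15,-30,0],"roll": 0}
    - {"hand": 34,"translation": [-12,-22,0],"roll": 0}

```text
time_s: 8.75
ee_pos: [0.4533, -0.0407, 0.1137]
eef_rot: [-179.9, -0.0, 87.5]
ft_force: [0.5, -1.2, -1.5]
opening: 0.0419
gripper_force: 20.0
```

Emit:
jog_arm:
  steps:
    - {"hand": 34,"translation": [-5,-9,5],"roll": 0}
    - {"hand": 34,"translation": [-1,-2,12],"roll": 0}
    - {"hand": 34,"translation": [0,0,12],"roll": 0}
    - {"hand": 34,"translation": [0,0,5],"roll": 0}
    - {"hand": 34,"translation": [0,0,2.5],"roll": 0}
    - {"hand": 34,"translation": [0,0,2],"roll": 0}
    - {"hand": 34,"translation": [0,0,0.7],"roll": 0}
    - {"hand": 34,"translation": [0,0,0],"roll": 0}

```text
time_s: 9.55
ee_pos: [0.4444, -0.0457, 0.0763]
eef_rot: [-179.9, -0.0, 87.6]
ft_force: [-6.8, 3.3, 14.1]
opening: 0.0415
gripper_force: 20.0
```

Emit:
jog_arm:
  steps:
    - {"hand": 44,"translation": [0,0,-0.7],"roll": 0}
    - {"hand": 56,"translation": [0,0,0],"roll": 0}
    - {"hand": 70,"translation": [0,0,0],"roll": 0}
    - {"hand": 70,"translation": [0,0,-15],"roll": 0}
    - {"hand": 70,"translation": [0,0,-35],"roll": 0}
    - {"hand": 70,"translation": [-18,2.7,-10],"roll": 0}
    - {"hand": 70,"translation": [-40,6.5,0],"roll": 0}
    - {"hand": 60,"translation": [-45,7,0],"roll": 0}

```text
time_s: 10.35
ee_pos: [0.4568, -0.1505, 0.1363]
eef_rot: [179.9, 0.0, 87.7]
ft_force: [0.7, 0.6, 0.1]
opening: 0.0639
gripper_force: 0.0
```

Emit:
jog_arm:
  steps:
    - {"hand": 50,"translation": [-45,7,0],"roll": 0}
    - {"hand": 44,"translation": [-45,7,0],"roll": 0}
    - {"hand": 44,"translation": [-42,7,0],"roll": 0}
    - {"hand": 44,"translation": [-24,4,0],"roll": 0}
    - {"hand": 44,"translation": [-9,1.5,0],"roll": 0.052}
    - {"hand": 44,"translation": [0,0,20],"roll": 0}
    - {"hand": 44,"translation": [0,0,20],"roll": 0}
    - {"hand": 44,"translation": [0,0,0],"roll": 0}

```text
time_s: 11.15
ee_pos: [0.4738, -0.3142, 0.0924]
eef_rot: [-179.7, -0.2, 84.5]
ft_force: [0.2, -0.7, -0.0]
opening: 0.0441
gripper_force: 0.0
```

```bash
python3 - <<'E'
from h import *
c=read_camera("side");f=c["frame"];cv2.imwrite("pics/s2.png",cv2.resize(f[300:480,250:450],None,fx=3.3,fy=3.3,interpolation=cv2.INTER_CUBIC))
print(read_state()["ee_pos"])
E
```

```text
[ 0.4746264  -0.31485443  0.09416356]
```

View pics/s2.png

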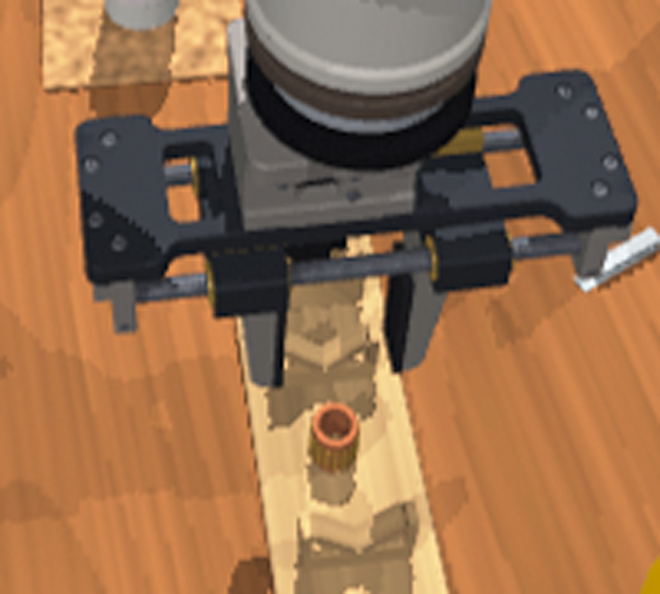

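The fingertips (265,375 and 405,365) straddle the ring (335,435), between the two Vs, so I descend and grip.

Emit:
jog_arm:
  steps:
    - {"hand": 44,"translation": [0,0,20],"roll": 0}
    - {"hand": 44,"translation": [0,0,25],"roll": 0}
    - {"hand": 44,"translation": [0,0,18],"roll": 0}
    - {"hand": 44,"translation": [0,0,9],"roll": 0}
    - {"hand": 36,"translation": [0,0,0],"roll": 0}
    - {"hand": 30,"translation": [0,0,0],"roll": 0}
    - {"hand": 26,"translation": [0,0,0],"roll": 0}
    - {"hand": 23,"translation": [0,0,0],"roll": 0}
  squeeze: 12

```text
time_s: 12.0
ee_pos: [0.4761, -0.3164, 0.0248]
eef_rot: [179.9, 0.1, 84.6]
ft_force: [-0.0, 0.3, -0.2]
opening: 0.0233
gripper_force: 0.0
```

Emit:
jog_arm:
  steps:
    - {"hand": 20,"translation": [0,0,0],"roll": 0}
    - {"hand": 17,"translation": [0,0,0],"roll": 0}
    - {"hand": 14,"translation": [0,0,0],"roll": 0}
    - {"hand": 14,"translation": [0,0,0],"roll": 0}

```text
time_s: 12.4
ee_pos: [0.4759, -0.3161, 0.0243]
eef_rot: [179.9, 0.0, 84.6]
ft_force: [-0.6, -0.2, 4.9]
opening: 0.0194
gripper_force: 12.0
```

Emit:
jog_arm:
  steps:
    - {"hand": 14,"translation": [0,0,-10],"roll": 0}
    - {"hand": 14,"translation": [0,0,-25],"roll": 0}
    - {"hand": 14,"translation": [0,0,-35],"roll": 0}
    - {"hand": 14,"translation": [0,0,-30],"roll": 0}
    - {"hand": 14,"translation": [0,0,0],"roll": 0}
    - {"hand": 14,"translation": [0,0,0],"roll": 0}

```text
time_s: 13.0
ee_pos: [0.4755, -0.3158, 0.124]
eef_rot: [180.0, 0.0, 84.6]
ft_force: [-0.2, -0.6, -0.6]
opening: 0.0194
gripper_force: 12.0
```

```bash
python3 - <<'E'
from h import *
c=read_camera("side");f=c["frame"];cv2.imwrite("pics/s3.png",cv2.resize(f[300:480,250:450],None,fx=3.3,fy=3.3,interpolation=cv2.INTER_CUBIC))
np.savez("pics/s3.npz",**c)
print(read_state()["ee_pos"],read_state()["opening"])
E
```

```text
[ 0.47480708 -0.31506052  0.12265598] 0.019246337159783834
```

View pics/s3.png

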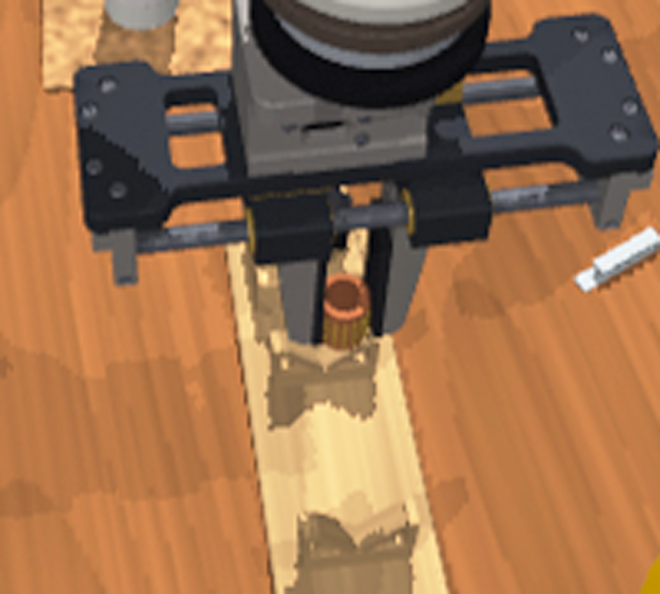

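```bash
python3 - <<'E'
from h import *
c=dict(np.load("pics/s3.npz"))
print(world(c,250+346/3.3,300+293/3.3,.1265))
h=cv2.cvtColor(c["frame"],cv2.COLOR_BGR2HSV);P=cloud(c)
q=P[383:408,345:366].reshape(-1,3);k=(q[:,2]>.115)&(q[:,1]<-.31)
q=q[k];hh=h[383:408,345:366].reshape(-1,3)[k];m=hh[:,1]>110;q=q[m]
print(len(q),q.min(0),q.max(0))
# pad/fingertip front faces, for bias reference
for u,v in((335,395),(374,392)): print(world(c,u,v))
E
```

```text
[ 0.47713247 -0.31499847  0.1265    ]
200 [ 0.35694756 -0.63034126  0.11500857] [ 0.48536019 -0.31000761  0.67722277]
[ 0.47086085 -0.24989938  0.00686747]
[ 5.31926585e-01 -2.54614132e-01  1.99778811e-04]
```

Emit:
jog_arm:
  steps:
    - {"hand": 14,"translation": [0,0,-30],"roll": 0}
    - {"hand": 14,"translation": [10,-1.5,-30],"roll": 0}
    - {"hand": 14,"translation": [28,-4,0],"roll": 0}
    - {"hand": 14,"translation": [42,-6,0],"roll": 0}
    - {"hand": 14,"translation": [45,-6.5,0],"roll": 0}
    - {"hand": 14,"translation": [45,-6.5,0],"roll": 0}
    - {"hand": 14,"translation": [45,-6.5,0],"roll": 0}
    - {"hand": 14,"translation": [45,-6.5,0],"roll": 0}

```text
time_s: 13.85
ee_pos: [0.4611, -0.0512, 0.1816]
eef_rot: [-179.8, -0.1, 84.5]
ft_force: [0.1, 0.0, -1.2]
opening: 0.0193
gripper_force: 12.0
```

Emit:
jog_arm:
  steps:
    - {"hand": 14,"translation": [45,-6.5,0],"roll": 0}
    - {"hand": 14,"translation": [45,-6.5,0],"roll": 0}
    - {"hand": 14,"translation": [45,-6.5,0],"roll": 0}
    - {"hand": 14,"translation": [45,-6.5,0],"roll": 0}
    - {"hand": 14,"translation": [45,-6.5,0],"roll": 0}
    - {"hand": 14,"translation": [45,-6.5,0],"roll": 0}
    - {"hand": 14,"translation": [42,-6,0],"roll": 0}
    - {"hand": 14,"translation": [30,-4,0],"roll": 0}

```text
time_s: 14.65
ee_pos: [0.4445, 0.2938, 0.1814]
eef_rot: [-179.8, 0.1, 84.7]
ft_force: [0.2, 0.3, -1.0]
opening: 0.0196
gripper_force: 12.0
```

Emit:
jog_arm:
  steps:
    - {"hand": 14,"translation": [18,-2.5,10],"roll": 0}
    - {"hand": 14,"translation": [5,-1,30],"roll": 0}
    - {"hand": 14,"translation": [0,0,40],"roll": 0}
    - {"hand": 14,"translation": [0,0,30],"roll": 0}
    - {"hand": 14,"translation": [0,0,10],"roll": 0}
    - {"hand": 14,"translation": [0,0,0],"roll": 0}
    - {"hand": 14,"translation": [0,0,0],"roll": 0}

```text
time_s: 15.35
ee_pos: [0.4458, 0.3152, 0.0645]
eef_rot: [179.9, -0.0, 84.5]
ft_force: [0.4, -0.1, 0.5]
opening: 0.0192
gripper_force: 12.0
```

```bash
python3 - <<'E'
from h import *
c=read_camera("side");f=c["frame"];cv2.imwrite("pics/s4.png",cv2.resize(f[110:240,200:340],None,fx=4.5,fy=4.5,interpolation=cv2.INTER_CUBIC))
np.savez("pics/s4.npz",**c)
print(read_state()["ee_pos"],read_state()["opening"])
E
```

```text
[0.44631897 0.31543711 0.06515785] 0.019349493776958646
```

View pics/s4.png

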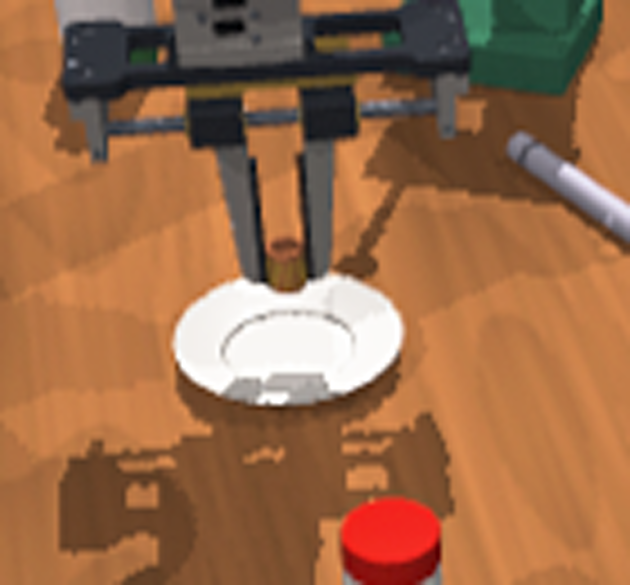

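The ring hangs upright (286,265) over the saucer, lined up with its floor circle centred at (288,342). I lower it onto the floor.

Emit:
jog_arm:
  steps:
    - {"hand": 14,"translation": [0,-1.5,15],"roll": 0}
    - {"hand": 14,"translation": [0,0,15],"roll": 0}
    - {"hand": 14,"translation": [0,0,6],"roll": 0}
    - {"hand": 14,"translation": [0,0,3],"roll": 0}
    - {"hand": 14,"translation": [0,0,1.5],"roll": 0}
    - {"hand": 14,"translation": [0,0,0],"roll": 0}

```text
time_s: 16.0
ee_pos: [0.4437, 0.3152, 0.0234]
eef_rot: [-180.0, 0.0, 84.6]
ft_force: [-0.1, -0.2, 1.8]
opening: 0.0194
gripper_force: 12.0
```

Emit:
jog_arm:
  steps:
    - {"hand": 14,"translation": [0,0,0.5],"roll": 0}
    - {"hand": 22,"translation": [0,0,0],"roll": 0}
    - {"hand": 28,"translation": [0,0,0],"roll": 0}
    - {"hand": 34,"translation": [0,0,0],"roll": 0}
    - {"hand": 34,"translation": [0,0,0],"roll": 0}
    - {"hand": 34,"translation": [0,0,-10],"roll": 0}
    - {"hand": 34,"translation": [0,0,-40],"roll": 0}
    - {"hand": 34,"translation": [0,0,-45],"roll": 0}

```text
time_s: 16.8
ee_pos: [0.4423, 0.3146, 0.1178]
eef_rot: [-179.8, 0.1, 84.6]
ft_force: [0.6, 0.3, 0.4]
opening: 0.0339
gripper_force: 0.0
```

```bash
python3 - <<'E'
from h import *
c=read_camera("top");s=read_camera("side")
a=cv2.resize(c["frame"][145:225,255:355],None,fx=6,fy=6,interpolation=cv2.INTER_CUBIC)
b=cv2.resize(s["frame"][150:300,200:350],None,fx=3.2,fy=3.2,interpolation=cv2.INTER_CUBIC)
b=np.pad(b,((0,0),(0,600-b.shape[1]),(0,0)))
cv2.imwrite("pics/c5.png",cv2.resize(np.vstack([a,b]),None,fx=.6,fy=.6,interpolation=cv2.INTER_AREA) if 0 else np.vstack([a,b])[:960][:, :600] if 0 else np.vstack([a[:, :600],b[::1]])[: 960])
cv2.imwrite("pics/c5a.png",a);cv2.imwrite("pics/c5b.png",b)
np.savez("pics/t5.npz",**c);np.savez("pics/s5.npz",**s)
print(read_state()["ee_pos"])
P=cloud(c)
for n,(u0,v0,u1,v1) in(("bar",(270,160,330,182)),):
    q=P[v0:v1,u0:u1].reshape(-1,3);q=q[(q[:,2]>.027)&(q[:,2]<.045)];print(n,len(q),q.mean(0))
h=cv2.cvtColor(c["frame"],cv2.COLOR_BGR2HSV);m=np.zeros((480,640),bool);m[160:182,268:332]=1
m&=(h[...,2]>130)&(h[...,1]<60)
v,u=np.nonzero(m);print(len(u),u.min(),u.max(),np.polyfit(u,v,1),u.mean(),v.mean(),world(c,u.mean(),v.mean(),.0325))
E
```

```text
[0.44831309 0.31725969 0.12532346]
bar 291 [0.66021519 0.07916936 0.03222648]
181 277 321 [6.83047843e-02 1.51650308e+02] 299.1381215469613 172.08287292817678 [0.65930668 0.0787371  0.0325    ]
```

View pics/c5a.png

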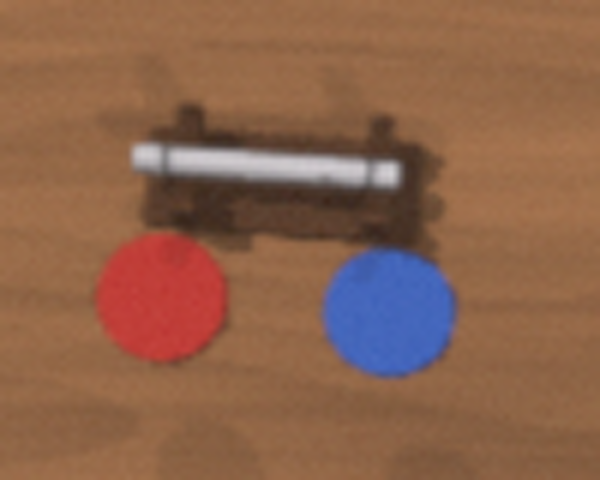

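View pics/c5b.png

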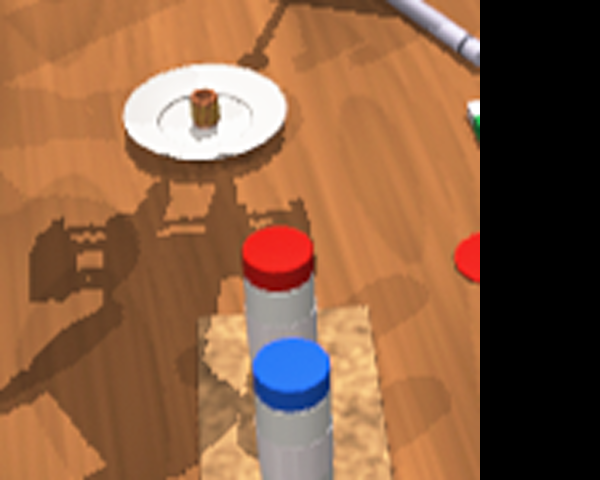

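The ring stands upright in the saucer (204,108), both jars are upright on the mat (lids at 278,250 and 291,365), and both coasters and the barrel are now in clear view. I compute their centres.

```bash
python3 - <<'E'
from h import *
c=dict(np.load("pics/t5.npz"));s=dict(np.load("pics/s5.npz"))
A=lambda x,y:(255+(x-2.5)/6,145+(y-2.5)/6)
B=lambda x,y:(200+(x-1)/3.2,150+(y-1)/3.2)
for n,p,z in(("coR",(161.5,298),.003),("coB",(390,312),.003),("bl",(131,156),.03),("br",(403,174),.03)): print(n,world(c,*A(*p),z))
e=world(c,*A(403,174),.0285)-world(c,*A(131,156),.0285);print(np.degrees(np.arctan2(-e[0],-e[1])),np.linalg.norm(e))
for n,p,z in(("ringtop",(204,94),.029),("floor c",(204.5,115.5),.005),("rim c",(205.5,112),.016),("red lid",(278,250),.099),("blue lid",(291,364),.099),("coR edge",(455,258),.003)): print(n,world(s,*B(*p),z))
h=cv2.cvtColor(c["frame"],cv2.COLOR_BGR2HSV)
m=(((h[...,0]<6)|(h[...,0]>172))&(h[...,1]>150));m2=(h[...,0]>100)&(h[...,0]<130)&(h[...,1]>130)
for k in(m,m2):
    z=np.zeros_like(k);z[180:215,265:335]=1;v,u=np.nonzero(k&z);print(len(u),world(c,u.mean(),v.mean(),.003))
E
```

```text
coR [0.60943305 0.12299386 0.003     ]
coB [0.60486901 0.02676268 0.003     ]
bl [0.66299281 0.13543966 0.03      ]
br [0.65708869 0.02240948 0.03      ]
2.990122363682249 0.11331309006280124
ringtop [0.44452009 0.31278553 0.029     ]
floor c [0.44411128 0.31999012 0.005     ]
rim c [0.44403111 0.30862946 0.016     ]
red lid [0.4538806  0.04604718 0.099     ]
blue lid [ 0.44393008 -0.04718141  0.099     ]
coR edge [0.582971   0.12350094 0.003     ]
367 [0.60993054 0.12270587 0.003     ]
329 [0.60489456 0.0271079  0.003     ]
```

Emit:
jog_arm:
  steps:
    - {"hand": 34,"translation": [-15,17,0],"roll": 0}
    - {"hand": 34,"translation": [-28,31,0],"roll": 0}
    - {"hand": 34,"translation": [-32,35,0],"roll": 0}
    - {"hand": 34,"translation": [-32,35,0],"roll": 0}
    - {"hand": 34,"translation": [-32,35,0],"roll": 0}
    - {"hand": 34,"translation": [-32,35,0],"roll": 0}
    - {"hand": 34,"translation": [-28,31,0],"roll": 0}
    - {"hand": 34,"translation": [-17,18,0],"roll": -0.042}

```text
time_s: 17.7
ee_pos: [0.6609, 0.0747, 0.1177]
eef_rot: [179.9, 0.0, 86.9]
ft_force: [-0.5, 0.2, 0.9]
opening: 0.034
gripper_force: 0.0
```

Emit:
jog_arm:
  steps:
    - {"hand": 34,"translation": [0,0,0],"roll": 0}
    - {"hand": 34,"translation": [0,0,0],"roll": 0}

```text
time_s: 17.9
ee_pos: [0.6587, 0.0778, 0.1173]
eef_rot: [-179.9, -0.0, 86.9]
ft_force: [0.3, 0.8, -0.3]
opening: 0.0341
gripper_force: 0.0
```

Emit:
jog_arm:
  steps:
    - {"hand": 34,"translation": [0,1,25],"roll": 0}
    - {"hand": 34,"translation": [0,0,30],"roll": 0}
    - {"hand": 34,"translation": [0,0,22],"roll": 0}
    - {"hand": 34,"translation": [0,0,11],"roll": 0}
    - {"hand": 34,"translation": [0,0,5],"roll": 0}
    - {"hand": 28,"translation": [0,0,0],"roll": 0}
    - {"hand": 22,"translation": [0,0,0],"roll": 0}
    - {"hand": 18,"translation": [0,0,0],"roll": 0}
  squeeze: 15

```text
time_s: 18.7
ee_pos: [0.6611, 0.0776, 0.0262]
eef_rot: [179.9, 0.0, 87.0]
ft_force: [-0.1, 0.3, 0.6]
opening: 0.0183
gripper_force: 0.0
```

Emit:
jog_arm:
  steps:
    - {"hand": 14,"translation": [0,0,0],"roll": 0}
    - {"hand": 11,"translation": [0,0,0],"roll": 0}
    - {"hand": 8,"translation": [0,0,0],"roll": 0}
    - {"hand": 5,"translation": [0,0,0],"roll": 0}
    - {"hand": 5,"translation": [0,0,0],"roll": 0}

```text
time_s: 19.2
ee_pos: [0.6599, 0.0776, 0.0253]
eef_rot: [-180.0, 0.0, 87.0]
ft_force: [-5.3, 0.0, 5.7]
opening: 0.0113
gripper_force: 15.0
```

Emit:
jog_arm:
  steps:
    - {"hand": 5,"translation": [0,0,-10],"roll": 0}
    - {"hand": 5,"translation": [0,0,-25],"roll": 0}
    - {"hand": 5,"translation": [0,0,-35],"roll": 0}
    - {"hand": 5,"translation": [0,0,-35],"roll": 0}
    - {"hand": 5,"translation": [0,0,-25],"roll": 0}
    - {"hand": 5,"translation": [0,0,-10],"roll": 0}
    - {"hand": 5,"translation": [0,0,0],"roll": 0}

```text
time_s: 19.9
ee_pos: [0.6613, 0.0775, 0.1665]
eef_rot: [179.8, 0.0, 87.0]
ft_force: [0.6, -0.4, -0.1]
opening: 0.0114
gripper_force: 15.0
```

```bash
python3 - <<'E'
from h import *
s=read_camera("side");c=read_camera("top")
b=cv2.resize(s["frame"][120:260,320:460],None,fx=4,fy=4,interpolation=cv2.INTER_CUBIC)
cv2.imwrite("pics/s6.png",b)
np.savez("pics/s6.npz",**s);np.savez("pics/t6.npz",**c)
print(read_state()["ee_pos"],read_state()["opening"])
E
```

```text
[0.65933108 0.0775955  0.16301537] 0.011472996519880888
```

View pics/s6.png

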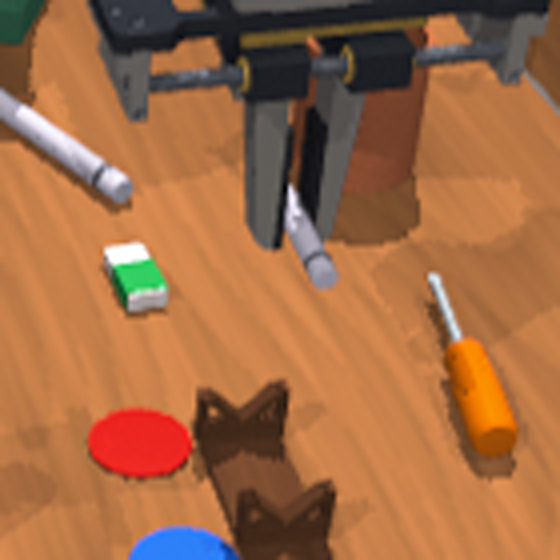

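The barrel is held between the fingers with its near end at (320,272), and the rest is empty. Now I measure the barrel's offset in the grip and the jig's Vs.

```bash
python3 - <<'E'
from h import *
s=dict(np.load("pics/s6.npz"));t=dict(np.load("pics/t6.npz"));t5=dict(np.load("pics/t5.npz"))
e=world(s,320+(320-1.5)/4,120+(272-1.5)/4,.166);print("near end",e,"tcp-55:",np.array([.660,.0776])-.055*np.array([.052,.9986]))
for n,c in(("top",dict(np.load("pics/top0.npz"))),("t6",t),("s6",s)):
    P=cloud(c).reshape(-1,3)
    k=(abs(P[:,0]-.476)<.04)&(P[:,2]>.03)&(P[:,2]<.042)
    for y0 in(-.277,-.357):
        q=P[k&(abs(P[:,1]-y0)<.014)];print(n,y0,len(q),q.mean(0).round(4),q.min(0).round(4),q.max(0).round(4))
cv2.imwrite("pics/jig6.png",np.hstack([cv2.resize(t["frame"][220:275,400:490],None,fx=4.4,fy=4.4,interpolation=cv2.INTER_CUBIC),cv2.resize(s["frame"][340:480,300:400],None,fx=242/140,fy=242/140,interpolation=cv2.INTER_CUBIC)]))
E
```

```text
near end [0.65947104 0.03092375 0.166     ] tcp-55: [0.65714  0.022677]
top -0.277 49 [ 0.4816 -0.2765  0.0343] [ 0.4578 -0.2836  0.03  ] [ 0.5054 -0.2697  0.0381]
top -0.357 38 [ 0.4745 -0.3564  0.0349] [ 0.4514 -0.3653  0.0301] [ 0.4971 -0.3488  0.0401]
t6 -0.277 44 [ 0.482  -0.2769  0.0345] [ 0.4587 -0.2841  0.0302] [ 0.5058 -0.2695  0.0391]
t6 -0.357 43 [ 0.4745 -0.3563  0.0338] [ 0.4501 -0.3638  0.03  ] [ 0.4965 -0.3485  0.0385]
s6 -0.277 136 [ 0.482  -0.2822  0.0339] [ 0.4574 -0.2888  0.0302] [ 0.5049 -0.2735  0.0381]
s6 -0.357 176 [ 0.4732 -0.3615  0.034 ] [ 0.4491 -0.3687  0.0301] [ 0.4968 -0.3541  0.0385]
```

View pics/jig6.png

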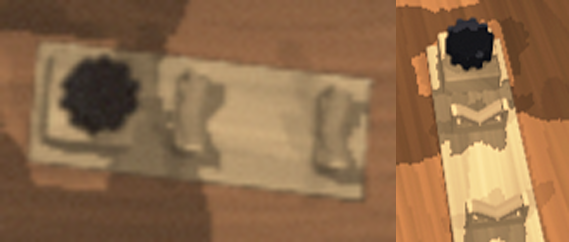

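```bash
python3 - <<'E'
from h import *
s=dict(np.load("pics/s6.npz"));P=cloud(s)
for v in range(168,195,2):
    print(v,[tuple((P[v,u]*1000).round().astype(int)) for u in range(394,405,2)])
t=dict(np.load("pics/t6.npz"));f=t["frame"];print(f[165:185:3,270:330:6].tolist() if 0 else "")
Q=cloud(t)
k=(abs(Q[...,0]-.66)<.03)&(abs(Q[...,1]-.0776)<.08)&(Q[...,2]>.15)&(Q[...,2]<.19);v,u=np.nonzero(k);q=Q[k];print(len(q),q.min(0) if len(q) else 0,q.max(0) if len(q) else 0)
E
```

```text
168 [(np.int64(666), np.int64(82), np.int64(174)), (np.int64(667), np.int64(74), np.int64(179)), (np.int64(668), np.int64(67), np.int64(183)), (np.int64(671), np.int64(67), np.int64(183)), (np.int64(674), np.int64(65), np.int64(184)), (np.int64(679), np.int64(66), np.int64(182))]
170 [(np.int64(664), np.int64(77), np.int64(173)), (np.int64(666), np.int64(71), np.int64(177)), (np.int64(668), np.int64(67), np.int64(179)), (np.int64(671), np.int64(65), np.int64(179)), (np.int64(676), np.int64(66), np.int64(178)), (np.int64(679), np.int64(66), np.int64(178))]
172 [(np.int64(662), np.int64(71), np.int64(173)), (np.int64(667), np.int64(72), np.int64(172)), (np.int64(669), np.int64(68), np.int64(174)), (np.int64(673), np.int64(67), np.int64(174)), (np.int64(675), np.int64(64), np.int64(175)), (np.int64(792), np.int64(308), np.int64(-2))]
174 [(np.int64(660), np.int64(64), np.int64(173)), (np.int64(665), np.int64(66), np.int64(172)), (np.int64(669), np.int64(66), np.int64(171)), (np.int64(673), np.int64(67), np.int64(170)), (np.int64(677), np.int64(67), np.int64(169)), (np.int64(789), np.int
[... 2137 characters left out ...]
int64(656), np.int64(21), np.int64(168)), (np.int64(660), np.int64(21), np.int64(168)), (np.int64(766), np.int64(237), np.int64(-2))]
192 [(np.int64(741), np.int64(236), np.int64(-3)), (np.int64(746), np.int64(236), np.int64(-4)), (np.int64(748), np.int64(231), np.int64(-1)), (np.int64(657), np.int64(22), np.int64(163)), (np.int64(759), np.int64(231), np.int64(-3)), (np.int64(762), np.int64(227), np.int64(0))]
194 [(np.int64(738), np.int64(228), np.int64(-2)), (np.int64(742), np.int64(226), np.int64(-2)), (np.int64(746), np.int64(223), np.int64(-1)), (np.int64(750), np.int64(222), np.int64(0)), (np.int64(756), np.int64(225), np.int64(-3)), (np.int64(761), np.int64(225), np.int64(-4))]

0 0 0
```

Emit:
jog_arm:
  steps:
    - {"hand": 5,"translation": [-15,-6,0],"roll": 0}
    - {"hand": 5,"translation": [-35,-14,0],"roll": 0}
    - {"hand": 5,"translation": [-45,-18,0],"roll": 0}
    - {"hand": 5,"translation": [-45,-18,0],"roll": 0}
    - {"hand": 5,"translation": [-45,-18,0],"roll": 0}
    - {"hand": 5,"translation": [-45,-18,0],"roll": 0}
    - {"hand": 5,"translation": [-45,-18,0],"roll": 0}
    - {"hand": 5,"translation": [-45,-18,0],"roll": 0}

```text
time_s: 20.8
ee_pos: [0.5126, -0.2368, 0.163]
eef_rot: [-179.9, -0.1, 86.9]
ft_force: [1.1, 0.4, 0.3]
opening: 0.0113
gripper_force: 15.0
```

Emit:
jog_arm:
  steps:
    - {"hand": 5,"translation": [-45,-18,0],"roll": 0}
    - {"hand": 5,"translation": [-28,-11,0],"roll": 0}
    - {"hand": 5,"translation": [-12.5,-4,0],"roll": 0.045}
    - {"hand": 5,"translation": [0,0,30],"roll": 0}
    - {"hand": 5,"translation": [0,0,40],"roll": 0}
    - {"hand": 5,"translation": [0,0,25],"roll": 0}
    - {"hand": 5,"translation": [0,0,10],"roll": 0}
    - {"hand": 5,"translation": [0,0,0],"roll": 0}

```text
time_s: 21.6
ee_pos: [0.4768, -0.3172, 0.0577]
eef_rot: [-179.8, -0.2, 84.4]
ft_force: [-0.2, -0.5, -0.5]
opening: 0.0115
gripper_force: 15.0
```

Emit:
jog_arm:
  steps:
    - {"hand": 5,"translation": [0,0,0],"roll": 0}
    - {"hand": 5,"translation": [0,0,0],"roll": 0}

```text
time_s: 21.8
ee_pos: [0.4789, -0.3197, 0.0615]
eef_rot: [179.9, 0.1, 84.4]
ft_force: [0.5, -0.8, 0.1]
opening: 0.0114
gripper_force: 15.0
```

```bash
python3 - <<'E'
from h import *
s=read_camera("side");np.savez("pics/s7.npz",**s);P=cloud(s).reshape(-1,3);print(read_state()["ee_pos"])
k=(abs(P[:,0]-.476)<.02)&(P[:,2]>.057)&(P[:,2]<.08)&(P[:,1]<-.335)&(P[:,1]>-.40)
q=P[k];print(len(q),"barrel end y",np.percentile(q[:,1],[0,2,5,50]),"zmax",np.percentile(q[:,2],95))
for a in range(-380,-330,10):
    r=q[(q[:,1]*1000>=a)&(q[:,1]*1000<a+10)]
    if len(r): t=r[r[:,2]>np.percentile(r[:,2],60)];print(a,len(r),"x",r[:,0].min().round(4),r[:,0].max().round(4),"top",t.mean(0).round(4))
E
```

```text
[ 0.47886381 -0.31964997  0.06140115]
313 barrel end y [-0.37651936 -0.3755542  -0.37514792 -0.3577968 ] zmax 0.07039370297607275
-380 68 x 0.4675 0.4791 top [ 0.4727 -0.3728  0.0694]
-370 72 x 0.4678 0.4797 top [ 0.4738 -0.3654  0.0697]
-360 73 x 0.469 0.4808 top [ 0.4749 -0.3546  0.0696]
-350 70 x 0.4699 0.482 top [ 0.4752 -0.3444  0.0698]
-340 30 x 0.4706 0.4829 top [ 0.4769 -0.3373  0.0694]
```

Emit:
jog_arm:
  steps:
    - {"hand": 5,"translation": [-1,-1,10],"roll": 0}
    - {"hand": 5,"translation": [0,0,12],"roll": 0}
    - {"hand": 5,"translation": [0,0,7],"roll": 0}
    - {"hand": 5,"translation": [0,0,3],"roll": 0}
    - {"hand": 5,"translation": [0,0,2],"roll": 0}
    - {"hand": 5,"translation": [0,0,1],"roll": 0}
    - {"hand": 5,"translation": [0,0,0],"roll": 0}

```text
time_s: 22.55
ee_pos: [0.4777, -0.32, 0.0254]
eef_rot: [179.9, 0.0, 84.4]
ft_force: [2.8, 1.6, 3.1]
opening: 0.0117
gripper_force: 15.0
```

Emit:
jog_arm:
  steps:
    - {"hand": 5,"translation": [0,0,0.5],"roll": 0}
    - {"hand": 12,"translation": [0,0,0],"roll": 0}
    - {"hand": 14,"translation": [0,0,0],"roll": 0}
    - {"hand": 20,"translation": [0,0,0],"roll": 0}
    - {"hand": 28,"translation": [0,0,0],"roll": 0}
    - {"hand": 28,"translation": [0,0,-10],"roll": 0}
    - {"hand": 28,"translation": [0,0,-30],"roll": 0}
    - {"hand": 28,"translation": [0,0,-45],"roll": 0}

```text
time_s: 23.35
ee_pos: [0.4748, -0.318, 0.1077]
eef_rot: [-179.7, -0.2, 84.4]
ft_force: [0.1, -0.7, -0.6]
opening: 0.0284
gripper_force: 0.0
```

Emit:
jog_arm:
  steps:
    - {"hand": 28,"translation": [10,0,-30],"roll": 0}
    - {"hand": 40,"translation": [30,0,0],"roll": 0}
    - {"hand": 60,"translation": [40,0,0],"roll": 0}
    - {"hand": 70,"translation": [40,0,0],"roll": 0}
    - {"hand": 70,"translation": [0,0,0],"roll": 0}

```text
time_s: 23.85
ee_pos: [0.4883, -0.1963, 0.1393]
eef_rot: [-179.9, -0.1, 84.6]
ft_force: [0.2, -0.9, -0.3]
opening: 0.0577
gripper_force: 0.0
```

```bash
python3 - <<'E'
from h import *
s=read_camera("side");np.savez("pics/s8.npz",**s);P=cloud(s);print(read_state()["ee_pos"])
cv2.imwrite("pics/s8.png",cv2.resize(s["frame"][230:480,230:430],None,fx=2.4,fy=2.4,interpolation=cv2.INTER_CUBIC))
h=cv2.cvtColor(s["frame"],cv2.COLOR_BGR2HSV)
k=(abs(P[...,0]-.476)<.02)&(P[...,2]>.02)&(P[...,2]<.045)&(abs(P[...,1]+.32)<.08)&(h[...,1]<60)
q=P[k];print(len(q),q.min(0),q.max(0))
for a in range(-390,-250,10):
    r=q[(q[:,1]*1000>=a)&(q[:,1]*1000<a+10)]
    if len(r)>3: print(a,len(r),"x",r[:,0].mean().round(4),"z95",np.percentile(r[:,2],95).round(4))
E
```

```text
[ 0.48839744 -0.1985294   0.13948358]
680 [ 0.46598482 -0.37651241  0.02079584] [ 0.49562373 -0.24044938  0.04408003]
-380 57 x 0.4713 z95 0.0341
-370 72 x 0.4725 z95 0.0342
-360 67 x 0.473 z95 0.0349
-350 66 x 0.4744 z95 0.0343
-340 58 x 0.475 z95 0.0343
-330 60 x 0.4762 z95 0.0343
-320 57 x 0.4772 z95 0.0346
-310 55 x 0.4783 z95 0.0343
-300 54 x 0.479 z95 0.035
-290 51 x 0.4808 z95 0.0341
-280 53 x 0.4815 z95 0.0344
-270 19 x 0.4819 z95 0.0342
```

View pics/s8.png

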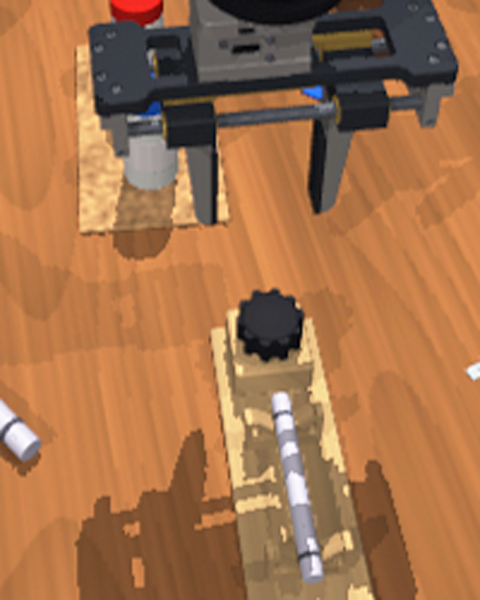

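The barrel lies level in both Vs (ends at 281,400 and 313,572; top at 34.5 mm all along) and is midway. Now the blue jar goes back.

Emit:
jog_arm:
  steps:
    - {"hand": 74,"translation": [15,-6,0],"roll": 0}
    - {"hand": 74,"translation": [35,-14,0],"roll": 0}
    - {"hand": 74,"translation": [43,-17,0],"roll": 0}
    - {"hand": 74,"translation": [35,-14,0],"roll": 0}
    - {"hand": 74,"translation": [18,-7,0],"roll": 0}
    - {"hand": 74,"translation": [2,-0.5,0],"roll": 0}
    - {"hand": 74,"translation": [0,0,0],"roll": 0}
    - {"hand": 74,"translation": [0,0,0],"roll": 0}

```text
time_s: 24.7
ee_pos: [0.4451, -0.0484, 0.1394]
eef_rot: [180.0, 0.0, 84.3]
ft_force: [-1.0, -0.1, -0.9]
opening: 0.0741
gripper_force: 0.0
```

Emit:
jog_arm:
  steps:
    - {"hand": 74,"translation": [2.5,0,15],"roll": 0}
    - {"hand": 74,"translation": [0,0,28],"roll": 0}
    - {"hand": 74,"translation": [0,0,15],"roll": 0}
    - {"hand": 66,"translation": [0,0,4],"roll": 0}
    - {"hand": 56,"translation": [0,0,0],"roll": 0}
    - {"hand": 50,"translation": [0,0,0],"roll": 0}
    - {"hand": 46,"translation": [0,0,0],"roll": 0}
    - {"hand": 42,"translation": [0,0,0],"roll": 0}
  squeeze: 20

```text
time_s: 25.5
ee_pos: [0.4455, -0.045, 0.0779]
eef_rot: [179.9, 0.0, 84.4]
ft_force: [-0.4, -0.1, 0.7]
opening: 0.0424
gripper_force: 1.1
```

Emit:
jog_arm:
  steps:
    - {"hand": 38,"translation": [0,0,0],"roll": 0}
    - {"hand": 34,"translation": [0,0,0],"roll": 0}
    - {"hand": 34,"translation": [0,0,0],"roll": 0}

```text
time_s: 25.8
ee_pos: [0.4453, -0.045, 0.0778]
eef_rot: [180.0, 0.0, 84.4]
ft_force: [-2.7, -0.0, 6.2]
opening: 0.0414
gripper_force: 20.0
```

Emit:
jog_arm:
  steps:
    - {"hand": 34,"translation": [0,0,-10],"roll": 0}
    - {"hand": 34,"translation": [0,0,-20],"roll": 0}
    - {"hand": 34,"translation": [6,10,-10],"roll": 0}
    - {"hand": 34,"translation": [13,22,0],"roll": 0}
    - {"hand": 34,"translation": [17,30,0],"roll": 0}
    - {"hand": 34,"translation": [17,30,0],"roll": 0}
    - {"hand": 34,"translation": [17,30,0],"roll": 0}
    - {"hand": 34,"translation": [11,20,0],"roll": 0}

```text
time_s: 26.6
ee_pos: [0.5959, 0.0231, 0.1173]
eef_rot: [180.0, -0.0, 84.4]
ft_force: [-0.8, -0.9, -1.9]
opening: 0.0417
gripper_force: 19.9
```

Emit:
jog_arm:
  steps:
    - {"hand": 34,"translation": [5.3,9,0],"roll": 0}
    - {"hand": 34,"translation": [0,1,5],"roll": 0}
    - {"hand": 34,"translation": [0,0,10],"roll": 0}
    - {"hand": 34,"translation": [0,0,10],"roll": 0}
    - {"hand": 34,"translation": [0,0,5],"roll": 0}
    - {"hand": 34,"translation": [0,0,0],"roll": 0}
    - {"hand": 34,"translation": [0,0,0],"roll": 0}

```text
time_s: 27.3
ee_pos: [0.6044, 0.0261, 0.087]
eef_rot: [-180.0, -0.0, 84.4]
ft_force: [-0.3, -0.1, -0.9]
opening: 0.0421
gripper_force: 19.9
```

Emit:
jog_arm:
  steps:
    - {"hand": 34,"translation": [0,0.5,5],"roll": 0}
    - {"hand": 34,"translation": [0,0,3],"roll": 0}
    - {"hand": 34,"translation": [0,0,1.5],"roll": 0}
    - {"hand": 34,"translation": [0,0,0.8],"roll": 0}
    - {"hand": 34,"translation": [0,0,0],"roll": 0}

```text
time_s: 27.8
ee_pos: [0.6053, 0.0262, 0.077]
eef_rot: [180.0, -0.0, 84.4]
ft_force: [-0.9, -0.3, -1.1]
opening: 0.0419
gripper_force: 19.9
```

Emit:
jog_arm:
  steps:
    - {"hand": 34,"translation": [0,0,0.7],"roll": 0}
    - {"hand": 34,"translation": [0,0,0],"roll": 0}
    - {"hand": 44,"translation": [0,0,0],"roll": 0}
    - {"hand": 56,"translation": [0,0,0],"roll": 0}
    - {"hand": 72,"translation": [0,0,0],"roll": 0}
    - {"hand": 72,"translation": [0,0,0],"roll": 0}
    - {"hand": 72,"translation": [0,0,-15],"roll": 0}
    - {"hand": 72,"translation": [0,0,-35],"roll": 0}

```text
time_s: 28.6
ee_pos: [0.6027, 0.0265, 0.124]
eef_rot: [-179.6, -0.0, 84.4]
ft_force: [-0.2, -0.9, 0.4]
opening: 0.0719
gripper_force: 0.0
```

Emit:
jog_arm:
  steps:
    - {"hand": 72,"translation": [0,-10,-12],"roll": 0}
    - {"hand": 72,"translation": [1.5,-30,0],"roll": 0}
    - {"hand": 72,"translation": [2.5,-42,0],"roll": 0}
    - {"hand": 72,"translation": [2.5,-40,0],"roll": 0}
    - {"hand": 72,"translation": [1.5,-23,0],"roll": 0}
    - {"hand": 72,"translation": [0.5,-7,0],"roll": 0}
    - {"hand": 72,"translation": [0,0,0],"roll": 0}
    - {"hand": 72,"translation": [0,0,0],"roll": 0}

```text
time_s: 29.4
ee_pos: [0.4562, 0.0492, 0.139]
eef_rot: [179.9, 0.0, 84.4]
ft_force: [0.4, -0.7, -0.3]
opening: 0.0721
gripper_force: 0.0
```

```bash
python3 - <<'E'
from h import *
c=read_camera("top");np.savez("pics/t9.npz",**c);P=cloud(c);print(read_state()["ee_pos"])
h=cv2.cvtColor(c["frame"],cv2.COLOR_BGR2HSV)
m=(h[...,0]>100)&(h[...,0]<130)&(h[...,1]>130);z=np.zeros_like(m);z[170:215,300:345]=1;m&=z
q=P[m&(P[...,2]>.09)];print("lid",len(q),((q.min(0)+q.max(0))/2).round(4),q.mean(0).round(4))
v,u=np.nonzero(m&(P[...,2]>.09));print("lid px",world(c,u.mean(),v.mean(),.095))
v,u=np.nonzero(m);print("coaster u range",u[v>196].min(),u[v>196].max(),"vmax",v.max(),world(c,(u[v>196].min()+u[v>196].max())/2,v.max()+.5,.003))
c5=dict(np.load("pics/t5.npz"));h=cv2.cvtColor(c5["frame"],cv2.COLOR_BGR2HSV)
m=(h[...,0]>100)&(h[...,0]<130)&(h[...,1]>130)&z;v,u=np.nonzero(m);print(u.min(),u.max(),v.min(),v.max())
E
```

```text
[0.45622449 0.04913682 0.13882127]
lid 189 [0.6064 0.0285 0.0977] [0.6057 0.0285 0.0965]
lid px [0.6061382  0.02844915 0.095     ]Traceback (most recent call last):
  File "<stdin>", line 7, in <module>
    return umr_minimum(a, axis, None, out, keepdims, initial, where)
ValueError: zero-size array to reduction operation minimum which has no identity
```

Emit:
jog_arm:
  steps:
    - {"hand": 74,"translation": [0.5,-2,15],"roll": 0}
    - {"hand": 74,"translation": [0,0,28],"roll": 0}
    - {"hand": 74,"translation": [0,0,14],"roll": 0}
    - {"hand": 66,"translation": [0,0,4],"roll": 0}
    - {"hand": 56,"translation": [0,0,0],"roll": 0}
    - {"hand": 50,"translation": [0,0,0],"roll": 0}
    - {"hand": 46,"translation": [0,0,0],"roll": 0}
    - {"hand": 42,"translation": [0,0,0],"roll": 0}

```text
time_s: 30.25
ee_pos: [0.4535, 0.0501, 0.0779]
eef_rot: [179.9, 0.0, 84.4]
ft_force: [-0.4, 0.2, 0.7]
opening: 0.0424
gripper_force: 0.2
```

Emit:
jog_arm:
  steps:
    - {"hand": 38,"translation": [0,0,0],"roll": 0}
    - {"hand": 34,"translation": [0,0,0],"roll": 0}
    - {"hand": 34,"translation": [0,0,0],"roll": 0}

```text
time_s: 30.55
ee_pos: [0.4536, 0.0501, 0.0779]
eef_rot: [179.9, 0.0, 84.4]
ft_force: [0.2, 0.2, 4.1]
opening: 0.0417
gripper_force: 20.0
```

Emit:
jog_arm:
  steps:
    - {"hand": 34,"translation": [0,0,-10],"roll": 0}
    - {"hand": 34,"translation": [0,0,-20],"roll": 0}
    - {"hand": 34,"translation": [6,10,-10],"roll": 0}
    - {"hand": 34,"translation": [13,22,0],"roll": 0}
    - {"hand": 34,"translation": [17,29,0],"roll": 0}
    - {"hand": 34,"translation": [17,29,0],"roll": 0}
    - {"hand": 34,"translation": [17,29,0],"roll": 0}
    - {"hand": 34,"translation": [11,19,0],"roll": 0}

```text
time_s: 31.35
ee_pos: [0.599, 0.1183, 0.1168]
eef_rot: [-179.9, -0.0, 84.4]
ft_force: [-0.2, 0.3, -1.6]
opening: 0.0417
gripper_force: 20.0
```

Emit:
jog_arm:
  steps:
    - {"hand": 34,"translation": [5.5,9,0],"roll": 0}
    - {"hand": 34,"translation": [0,1,5],"roll": 0}
    - {"hand": 34,"translation": [0,0,10],"roll": 0}
    - {"hand": 34,"translation": [0,0,10],"roll": 0}
    - {"hand": 34,"translation": [0,0,5],"roll": 0}
    - {"hand": 34,"translation": [0,0,0],"roll": 0}
    - {"hand": 34,"translation": [0,0,0],"roll": 0}

```text
time_s: 32.05
ee_pos: [0.6084, 0.1217, 0.0871]
eef_rot: [-180.0, 0.0, 84.4]
ft_force: [0.0, 0.0, -1.4]
opening: 0.0417
gripper_force: 20.0
```

Emit:
jog_arm:
  steps:
    - {"hand": 34,"translation": [0,0.7,5],"roll": 0}
    - {"hand": 34,"translation": [0,0,3],"roll": 0}
    - {"hand": 34,"translation": [0,0,1.5],"roll": 0}
    - {"hand": 34,"translation": [0,0,0.8],"roll": 0}
    - {"hand": 34,"translation": [0,0,0.5],"roll": 0}
    - {"hand": 34,"translation": [0,0,0],"roll": 0}

```text
time_s: 32.65
ee_pos: [0.6093, 0.1218, 0.0769]
eef_rot: [180.0, 0.0, 84.4]
ft_force: [-2.9, -0.7, 4.3]
opening: 0.0417
gripper_force: 20.0
```

Contact confirmed. Release, retreat up and back over the mat, then look.

Emit:
jog_arm:
  steps:
    - {"hand": 44,"translation": [0,0,0],"roll": 0}
    - {"hand": 56,"translation": [0,0,0],"roll": 0}
    - {"hand": 72,"translation": [0,0,0],"roll": 0}
    - {"hand": 72,"translation": [0,0,0],"roll": 0}
    - {"hand": 72,"translation": [0,0,-15],"roll": 0}
    - {"hand": 72,"translation": [0,0,-40],"roll": 0}
    - {"hand": 72,"translation": [0,0,-45],"roll": 0}
    - {"hand": 72,"translation": [0,-20,-20],"roll": 0}

```text
time_s: 33.45
ee_pos: [0.5929, 0.1233, 0.2028]
eef_rot: [179.4, -0.1, 84.3]
ft_force: [0.6, -1.1, 1.0]
opening: 0.0721
gripper_force: 0.0
```

Emit:
jog_arm:
  steps:
    - {"hand": 72,"translation": [-20,-40,0],"roll": 0}
    - {"hand": 72,"translation": [-30,-40,0],"roll": 0}
    - {"hand": 72,"translation": [-30,-40,0],"roll": 0}
    - {"hand": 72,"translation": [-30,-40,0],"roll": 0}
    - {"hand": 72,"translation": [-15,-20,0],"roll": 0}
    - {"hand": 72,"translation": [0,0,0],"roll": 0}
    - {"hand": 72,"translation": [0,0,0],"roll": 0}

```text
time_s: 34.15
ee_pos: [0.3987, 0.0167, 0.1975]
eef_rot: [179.8, 0.0, 84.3]
ft_force: [1.2, 0.3, 0.1]
opening: 0.0723
gripper_force: 0.0
```

```bash
python3 - <<'E'
from h import *
c=read_camera("top");s=read_camera("side");np.savez("pics/t10.npz",**c);P=cloud(c);print(read_state()["ee_pos"])
h=cv2.cvtColor(c["frame"],cv2.COLOR_BGR2HSV);z=np.zeros((480,640),bool);z[165:212,262:345]=1
for n,m in(("red",((h[...,0]<6)|(h[...,0]>172))&(h[...,1]>150)),("blue",(h[...,0]>100)&(h[...,0]<130)&(h[...,1]>130))):
    v,u=np.nonzero(m&z&(P[...,2]>.09));print(n,len(u),world(c,u.mean(),v.mean(),.095))
m=np.zeros((480,640),bool);m[240:275,185:220]=1
q=P[m&(P[...,2]>.023)&(P[...,2]<.04)];print("ring",len(q),q.mean(0) if len(q) else 0)
a=cv2.resize(c["frame"][130:290,170:340],None,fx=2.35,fy=2.35,interpolation=cv2.INTER_CUBIC)
a2=cv2.resize(c["frame"][165:275,400:500],None,fx=2,fy=2,interpolation=cv2.INTER_CUBIC)
b=cv2.resize(s["frame"][120:480,230:460],None,fx=1.6,fy=1.6,interpolation=cv2.INTER_CUBIC)
o=np.zeros((596,770,3),np.uint8);o[:376,:400]=a[:376,:399+1] if a.shape[1]>=400 else np.pad(a,((0,0),(0,400-a.shape[1]),(0,0)))
o[376:596,:200]=a2;o[:576,400:768]=b
cv2.imwrite("pics/fin.png",o)
E
```

```text
[0.39899313 0.01712771 0.1971093 ]
red 235 [0.6090974  0.12351489 0.095     ]
blue 220 [0.6041104  0.02854833 0.095     ]
ring 35 [0.44439586 0.31701586 0.0274526 ]
```

View pics/fin.png

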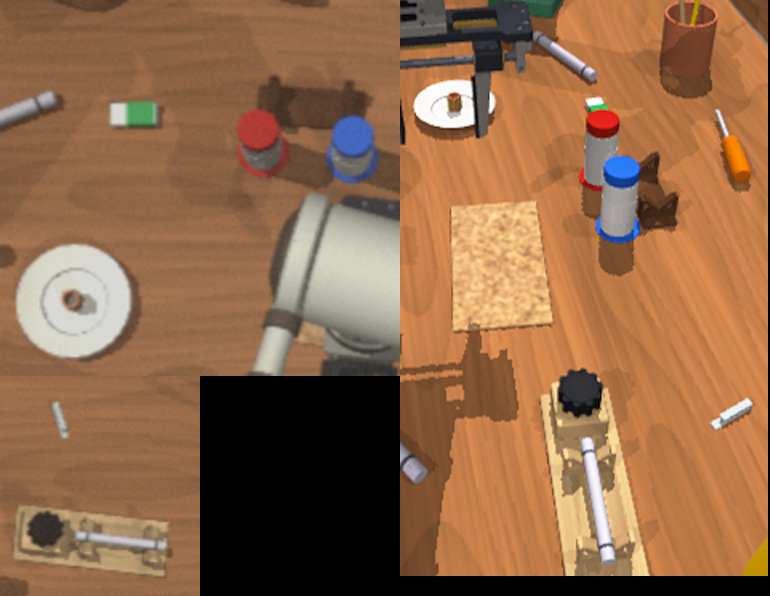

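The ring is at the saucer's centre (72,300), both jars are upright on their own coasters (260,140 and 350,150), the barrel lies in the groove (120,540), and the clip has not moved (60,420). Handing in.

```bash
python3 -c "
from h import *
print(sign_off())"
```

```text
the job is handed in; nothing more can be done
None
```

I did the job in the order asked and handed it in at about 34 s of the 141 s limit; the final pictures show the ring in the middle of the saucer, the barrel midway in the jig's groove, each jar on its own coaster, and the clip not moved.

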